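# Find the heavy side of a sealed rotor and hold it down

## Task

The round rotor on the balancing stand has an eccentric weight sealed in one side of its drum, which cannot be seen. Turn the rotor by its spokes, at least a quarter turn away from how it first stood, to feel which side is heavy, then bring the heavy side straight down and hold it there: finish with the gripper still pinching a spoke and the rotor still. Leave the spray can and the plain steel slug where they stand.

Things in the scene. Friction and masses are not known exactly. Their poses are not given: they have to be found in the camera images.
- stand: fixed steel stand: base plate 170 x 150 x 10 mm, two upright cheeks with 92 mm between them, tops 185 mm high. Origin: centre of the plate's underside. z up. The rotor's axis is level, along the stand's y, 160 mm above the origin. Bearings rub (about 0.3 N m): the rotor stays where left, save that with its heavy side 60 to 120 degrees from straight down it creeps back down, to about 60.
- rotor: closed steel drum, 110 mm across, 56 mm wide, with six bare round spokes 60 degrees apart, 12 mm thick, standing out to 125 mm from the axis (free from 55). One has a dark collar, 22 mm across, at its root, to 64 mm. Origin on the axis, y along it, z along the collared spoke. The sealed weight pulls with about 0.34 N m when level with the axis, in any direction from the collar, fixed in the drum.
- collar_spoke_tip (a point): outer end of the collared spoke, 125 mm from the rotor's axis
- spray_can: standing spray can, 65 mm wide, 220 mm tall; origin at the centre of its underside
- steel_round: plain turned steel slug standing on end, 50 mm wide, 55 mm tall; origin at the centre of its underside

How it is judged:
On the way:
1. the gripper has turned the rotor about a quarter turn or more away from how it first stood (collared spoke's tip moved over 150 mm while the fingers touch the rotor) (distance of collar_spoke_tip from where it was at the start of the episode above 0.15 m and contact force between the fingers and rotor above 0.5 N), for 0.1 s.
At the end, for the whole second after the job is handed in: The sealed weight is within 0.26 rad (15 degrees) of straight below the axis, the rotor is still (under 0.1 rad/s), and the fingers still hold it with over 3 N (angle between heavy_slug's own z axis and vertical below 0.26 rad and contact force between the fingers and rotor above 3 N and angular speed of rotor below 0.1 rad/s); the arm keeps its last pose, push and grip.
It fails at once if the spray can or the steel slug was shifted by over 30 mm (distance of any of spray_can, steel_round from where it was at the start of the episode above 0.03 m).
It also fails if it takes over 72 s, if anything falls off the work surface, if the arm or the gripper's body presses on something with over 40 N, if the wrist force passes 120 N, or if a joint passes its speed limit or range.

## Robot

A 6-joint arm with a two-finger parallel gripper is mounted at the origin on the work surface; the furniture and walls round the work are solid. World frame = base frame: x ahead of the robot, y to its left, z up, the work surface at z = 0. Lengths are in m, angles in rad, forces in N, time in s.
With the tool pointing down it reaches from about 0.4 to 0.825 m from the base axis. Payload 7 kg.
Tool frame: the origin (TCP) lies at the very end of the fingers, on their centre line; the grasp point (between the pads) lies 19 mm behind it (arm.grip_point_offset is the distance from the TCP to the grasp point, in m); z points along the fingers, y is the line along which they close (so a half turn about z gives the same grasp; the last joint's range is limited). The gripper opens to 88 mm and grips with 3 to 60 N. Pads are 19 mm wide; open, the fingers measure 130 mm over their backs; the gripper's body (78 mm by 193 mm) begins 47 mm behind the grasp point.
Start: joints at [1.491, 0.359, 0.012, 0, -1.224, -0.288], TCP at [0.243, 0.63, 0.227] pointing down, gripper open.
Joint ranges: [-3.07, 3.07], [-1.43, 2.12], [-1.02, 1.25], [-3.03, 1.67], [-3.05, -0], [-3.03, 3.03]. Speed limits (rad/s): [2.39, 2.39, 3.01, 3.14, 3.14, 3.14].

## Interface

Orientations are given as [roll, pitch, yaw] about the fixed x, y, z axes, in that order (R = Rz(yaw) Ry(pitch) Rx(roll)).
In Python, from station import arm, cams gives the robot as it stands.
- The arm moves only by the shell command python3 -m handwheel 'ROWS' [FORCE]. ROWS is JSON, a list that holds one entry, the list of rows, each a list of 7 numbers: the shift along the tool's x, y, z normalised to -1 to 1, where 1 is 0.08 m, then the turn, a rotation vector about the tool's x, y, z normalised to -1 to 1, where 1 is 0.5 rad, then the closure in counts, from 0 (fully open) to 255 (shut). In form: [[[x, y, z, wx, wy, wz, hand], ...]]. A call has 1 to 5 rows; each row is the pose to reach, as a shift and turn from the pose commanded when the call began, along the tool's axes at that moment; what a row does not reach only later rows make up. A row lasts 1/8 s, in which the tool goes at most 62.5 mm and 10.7 degrees, less where a joint would pass 70% of its speed; a pose out of reach is approached as far as the arm can. A call with a number of a shift or a turn outside -1 to 1 is refused whole. A call with a gripper value outside its range is refused whole. The fingers move at their own pace and stop on an object; FORCE is the grip in N (left out, the last holds). Time passes only in rows, so rows that repeat a pose let the fingers close. It gives the time, the measured TCP pose, the force, the opening and the grip force at its end, in the units of the state.
- arm.get_state(): the state, without advancing time (a new reading comes with each control period).
- cams.grab_frame(name): name is "scene" or "top"; returns the picture (384x512x3 uint8, blue, green, red); there is no depth.
- cams.camera_info(name): a dict with "camera_matrix" (3x3 intrinsics, pixels), "R" (3x3) and "t" (3): a world point X has camera coordinates R X + t. Camera axes: x right, y down, z forward; pixel columns grow to the right and rows downward; lengths in m; the calibration is good to about 2 mm. A picture is of the moment at which its call begins. camera_info takes no time and is no camera call.
- arm.job_done(): hands the job in; it is judged then, once.
The state is a dict: "t": time; "q": joint angles; "qd": joint speeds; "joint_efforts": joint torques, N m; "eef_pos": TCP position; "ee_rot": TCP orientation; "force": force on the tool from outside, world axes, zero at the start; "moment": the same for the moment, N m; "width": finger opening in m; "gripper_force": force on a finger pad.
Only numpy, scipy, OpenCV 4.12 (cv2) and the standard library are available. Lean on these libraries where they do the work, as an engineer would, in place of code of your own. Each camera call takes 0.05 s, during which the arm holds its last target. There are 200 camera calls.

## Working session

There is one attempt and no reset: what is moved stays moved. The work goes in short steps, Python scripts to look and compute and a shell command to move; the robot and the scene stay as the last step left them, time stands still between calls to the robot, and variables do not carry over. Pictures are saved under pics/ and viewed, at most 10 in all, crops included, and the job is handed in when it is done.

```bash
mkdir -p pics; ls; python3 - <<'E'
from station import arm,cams
import cv2,json
for n in("scene","top"):
    cv2.imwrite(f"pics/{n}0.png",cams.grab_frame(n)); print(n,cams.camera_info(n))
print(arm.get_state())
E
```

```text
pics
scene {'camera_matrix': array([[459.52295579,   0.        , 251.55679124],
       [  0.        , 459.52295579, 186.24437235],
       [  0.        ,   0.        ,   1.        ]]), 'R': array([[ 0.82075539, -0.57083298, -0.02258971],
       [-0.30783283, -0.40860576, -0.85923238],
       [ 0.48124789,  0.71217346, -0.51108652]]), 't': array([-0.25494709,  0.41414377,  1.19786648])}
top {'camera_matrix': array([[495.28902422,   0.        , 261.24659613],
       [  0.        , 495.28902422, 194.20025824],
       [  0.        ,   0.        ,   1.        ]]), 'R': array([[ 0.00107905, -0.9999629 ,  0.00854614],
       [-0.98076231, -0.00272648, -0.19518672],
       [ 0.19520277, -0.00817111, -0.98072887]]), 't': array([0.25830511, 0.52422797, 1.39396435])}
{'t': 0.1, 'q': array([ 1.49108873e+00,  3.59339101e-01,  1.11526935e-02, -3.12007299e-04,
       -1.22413987e+00, -2.88111947e-01]), 'qd': array([ 0.00097295, -0.00230928,  0.00076956,  0.00099365,  0.00031475,
       -0.00131976]), 'joint_efforts': array([-2.00586997e-03, -5.84160411e+01,  2.93750614e+01,  7.01549426e+00,
        1.01327710e-02, -5.57149258e-05]), 'eef_pos': array([0.24257582, 0.62942173, 0.22570132]), 'ee_rot': array([ 3.14004242e+00, -1.53532004e-04, -3.67925659e-01]), 'force': array([-0.83340904,  0.06385859,  0.37425877]), 'moment': array([ 0.04895152,  0.01090899, -0.03900015]), 'gripper_force': 0.0, 'width': 0.08760290539191262}
```

View pics/scene0.png

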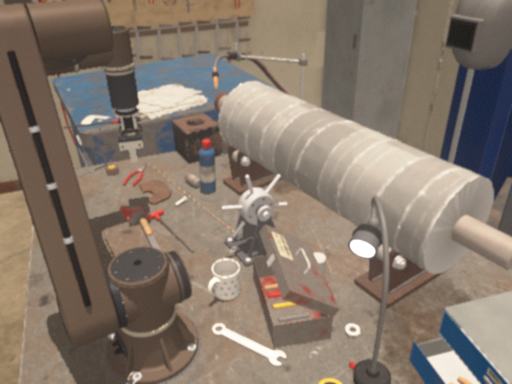

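View pics/top0.png

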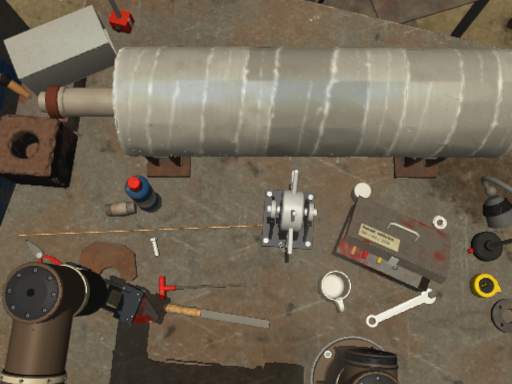

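The scene shows the rotor near (258,205) and the can near (207,165). The top view shows the rotor near (291,212), the can at (142,192) and the slug at (121,209). I'll enlarge both rotor areas.

```bash
python3 - <<'E'
import cv2,numpy as np
a=cv2.imread("pics/scene0.png")[165:275,205:315]; b=cv2.imread("pics/top0.png")[160:270,240:350]
# 7x? two crops side by side at scale 3.6
f=lambda i:cv2.resize(i,(400,400),interpolation=cv2.INTER_CUBIC)
cv2.imwrite("pics/c0.png",np.hstack([f(a),f(b)]))
E
```

```text
(no output)
```

View pics/c0.png

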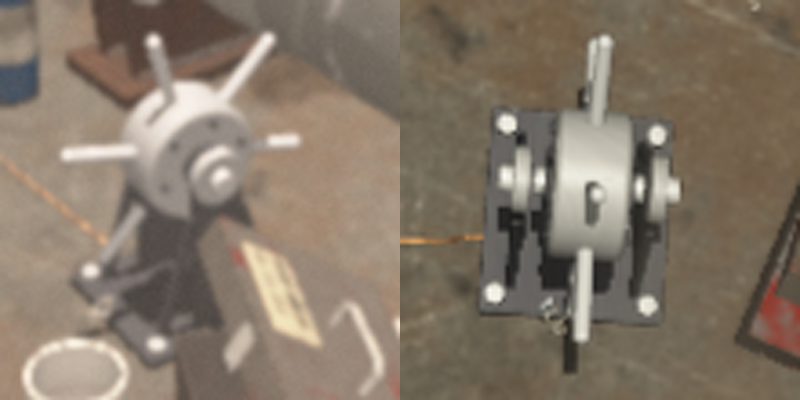

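```bash
cat > fit.py <<'E'
import numpy as np
from station import cams
from scipy.optimize import least_squares
C={n:cams.camera_info(n) for n in("scene","top")}
def proj(n,X):
    c=C[n]; p=c["camera_matrix"]@(c["R"]@X+c["t"]); return p[:2]/p[2]
def rp(c,psi,th,r=.125,y=0):   # th: from up toward rotor +x
    d=np.array([np.cos(psi),np.sin(psi),0]); e=np.array([-d[1],d[0],0])
    return c+r*(np.sin(th)*d+np.cos(th)*np.array([0,0,1]))+y*e
def fit(obs,x0):
    f=lambda p:np.concatenate([proj(n,rp(p[:3],p[3],p[4]+k*np.pi/3))-uv for n,k,uv in obs])
    return least_squares(f,x0,loss="soft_l1")
def tri(a,b):
    from scipy.optimize import least_squares as l
    return l(lambda X:np.r_[proj("scene",X)-a,proj("top",X)-b],[.5,.1,.2])
E
python3 - <<'E'
from fit import *
S=lambda u,v:np.array([u/3.636+205,v/3.636+165]); T=lambda u,v:np.array([(u-400)/3.636+240,v/3.636+160])
obs=[("scene",0,S(153,39)),("scene",1,S(269,39)),("scene",2,S(297,140)),("scene",-1,S(66,153)),
("top",0,T(595,189)),("top",1,T(604,41)),("top",-1,T(582,337))]
best=min((fit(obs,[.5,.1,.16,0,t]) for t in(-.6,-.3,0)),key=lambda r:r.cost)
print(best.x,np.degrees(best.x[3:]),best.cost); print(best.fun.reshape(-1,2).round(1))
for n in C: print(n,-C[n]["R"].T@C[n]["t"])
# can, slug: base on table from top & tri
def ground(n,uv,z):
    c=C[n]; d=c["R"].T@np.linalg.inv(c["camera_matrix"])@np.r_[uv,1]; o=-c["R"].T@c["t"]; return o+d*(z-o[2])/d[2]
print("can top",ground("top",(133,183),.22),"slug top",ground("top",(114,209),.055))
r=tri(S(153,39),T(595,189)); print("tipA",r.x,r.cost); r=tri(S(66,153),T(582,337)); print("tipD",r.x,r.cost)
E
```

```text
[ 0.45891488  0.18012406  0.15858166 -0.06134247 -0.22629052] [ -3.51466468 -12.96549153] 4.873507022582485
[[ 0.7 -0.6]
 [ 1.3 -0.8]
 [ 0.2  0.9]
 [-0.5  0.7]
 [ 0.3  1.3]
 [-0.9 -2. ]
 [-0.3  1.1]]
scene [-0.23973447 -0.82939939  0.96229996]
top [0.24175861 0.27111506 1.46721591]
can top [0.51847323 0.59079828 0.22      ] slug top [0.47816374 0.68378608 0.055     ]
tipA [0.4328523  0.18330755 0.27772315] 0.8452451160106446
tipD [0.34189112 0.18696176 0.19714713] 0.04726456701118097
```

```bash
cat > go.py <<'E'
# prints the tool-frame shift/turn (units) to a TCP target: theta(deg) r | or x y z
import sys,numpy as np
from scipy.spatial.transform import Rotation as Ro
from station import arm
from fit import rp
s=arm.get_state(); R=Ro.from_euler("xyz",s["ee_rot"])
a=list(map(float,sys.argv[1:]))
if len(a)==2: X=rp(np.array([.459,.180,.160]),-.061,np.radians(a[0]),a[1])-[0,0,.019]
else: X=np.array(a[:3])
T=Ro.from_euler("xyz",[np.pi,0,-.061])
print("to",X.round(4),"shift",(R.inv().apply(X-s["eef_pos"])/.08).round(2),"turn",((R.inv()*T).as_rotvec()/.5).round(2),"at",s["eef_pos"].round(4),s["ee_rot"].round(3),s["t"])
E
python3 -m handwheel '[[[0,0,-1,0,0,0,0],[0.5,0.5,-1,0,0,0,0],[1,1,-1,0,0,0,0],[1,1,-1,0,0,0,0]]]' 20
python3 -m handwheel '[[[1,1,-0.4,0,0,0,0],[1,1,-0.4,0,0,0,0],[1,1,-0.4,0,0,0,0]]]'
python3 -m handwheel '[[[1,1,0,0,0,0,0],[1,1,0,0,0,0,0],[1,1,0,0,0,0,0]]]'
python3 go.py -13 .108
```

```text
t: 0.6
eef_pos: [0.2897, 0.5235, 0.3078]
ee_rot: [-3.14, 0.0, -0.37]
force: [-0.5, 0.4, 1.1]
width: 0.0876
gripper_force: 0.0
t: 0.98
eef_pos: [0.3356, 0.4212, 0.3404]
ee_rot: [-3.139, -0.0, -0.37]
force: [-0.3, 0.9, -0.3]
width: 0.088
gripper_force: 0.0
t: 1.35
eef_pos: [0.3809, 0.3179, 0.3384]
ee_rot: [3.141, 0.0, -0.37]
force: [0.6, 1.0, 0.1]
width: 0.0877
gripper_force: 0.0
to [0.4348 0.1815 0.2462] shift [1.24 1.35 1.15] turn [ 0.    0.   -0.62] at [0.3809 0.3179 0.3384] [ 3.141  0.    -0.37 ] 1.35
```

```bash

python3 -m handwheel '[[[0.7,0.7,0,0,0,-0.3,0],[1,1,0,0,0,-0.62,0],[1,1,0,0,0,-0.62,0],[1,1,0,0,0,-0.62,0]]]'
python3 go.py -13 .108
```

```text
t: 1.85
eef_pos: [0.4262, 0.217, 0.3381]
ee_rot: [3.141, 0.001, -0.06]
force: [0.2, 0.3, -0.1]
width: 0.0875
gripper_force: 0.0
to [0.4348 0.1815 0.2462] shift [0.13 0.44 1.15] turn [0. 0. 0.] at [0.4262 0.217  0.3381] [ 3.141e+00  1.000e-03 -6.000e-02] 1.85
```

```bash
cat > feel.py <<'E'
import sys,numpy as np,cv2
from station import arm,cams
n=int(sys.argv[1]); F=[];M=[]
for i in range(n):
    im=cams.grab_frame("scene"); s=arm.get_state(); F.append(s["force"]);M.append(s["moment"])
F=np.array(F);M=np.array(M)
print("t",s["t"],"F",F.mean(0).round(2),"sd",F.std(0).round(2),"M",M.mean(0).round(3),"sd",M.std(0).round(3),"p",s["eef_pos"].round(4),"w",round(s["width"],4),"g",round(s["gripper_force"],1))
if len(sys.argv)>2: cv2.imwrite(sys.argv[2],cv2.resize(cams.grab_frame("scene")[165:275,205:315],(400,400),interpolation=cv2.INTER_CUBIC))
E
python3 -m handwheel '[[[0.13,0.44,0,0,0,0,0],[0.13,0.44,0,0,0,0,0]]]'
python3 feel.py 6
python3 -m handwheel '[[[0,0,0.6,0,0,0,0],[0,0,1,0,0,0,0],[0,0,1,0,0,0,0]]]'
python3 -m handwheel '[[[0,0,0.15,0,0,0,0],[0,0,0.15,0,0,0,255],[0,0,0.15,0,0,0,255],[0,0,0.15,0,0,0,255],[0,0,0.15,0,0,0,255]]]'
python3 -m handwheel '[[[0,0,0,0,0,0,255],[0,0,0,0,0,0,255]]]'
python3 feel.py 6 pics/g1.png; python3 go.py -13 .108
```

```text
t: 2.1
eef_pos: [0.4345, 0.1807, 0.3383]
ee_rot: [3.141, 0.0, -0.059]
force: [-0.7, 0.3, -0.8]
width: 0.0874
gripper_force: 0.0
t 2.4 F [-0.09  0.21 -0.22] sd [0.35 0.56 0.42] M [-0.019 -0.021 -0.011] sd [0.025 0.022 0.029] p [0.4344 0.1814 0.3384] w 0.0881 g 0.0
t: 2.78
eef_pos: [0.4334, 0.18, 0.2567]
ee_rot: [3.138, 0.003, -0.057]
force: [-0.1, 0.0, 0.7]
width: 0.0874
gripper_force: 0.0
t: 3.4
eef_pos: [0.4347, 0.1805, 0.2469]
ee_rot: [-3.141, -0.0, -0.058]
force: [0.5, -0.7, 0.2]
width: 0.053
gripper_force: 0.0
t: 3.65
eef_pos: [0.4346, 0.1804, 0.2466]
ee_rot: [-3.142, -0.0, -0.058]
force: [0.5, 0.5, -0.5]
width: 0.0334
gripper_force: 0.0
t 3.95 F [-0.17  0.18 -0.26] sd [0.52 0.21 0.45] M [-0.027 -0.005 -0.011] sd [0.025 0.019 0.026] p [0.4346 0.1804 0.2465] w 0.0091 g 0.0
to [0.4348 0.1815 0.2462] shift [ 0.   -0.01  0.  ] turn [0.   0.   0.01] at [0.4346 0.1804 0.2465] [ 3.142  0.    -0.058] 4.0
```

View pics/g1.png

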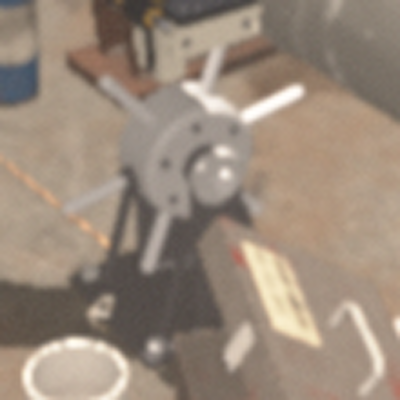

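The rotor has turned on its own by about 30°: tips are now at crop (108,85), (215,55), (300,90) and (150,268). The fingers closed on nothing, so the rotor is creeping. I'll watch it.

```bash
python3 -m handwheel '[[[0,0,0,0,0,0,0],[0,0,0,0,0,0,0]]]' >/dev/null
python3 - <<'E'
import cv2,numpy as np
from station import cams,arm
f=lambda i,n=400:cv2.resize(i,(n,n),interpolation=cv2.INTER_CUBIC)
a=cams.grab_frame("scene"); ts=arm.get_state()["t"]
for i in range(8): b=cams.grab_frame("scene")
print(ts,arm.get_state()["t"],cv2.absdiff(a,b)[165:275,205:315].mean())
cv2.imwrite("pics/g2.png",np.hstack([f(a[165:275,205:315]),f(b[165:275,205:315])]))
E
```

```text
4.3 4.7 2.448650137741047
```

View pics/g2.png

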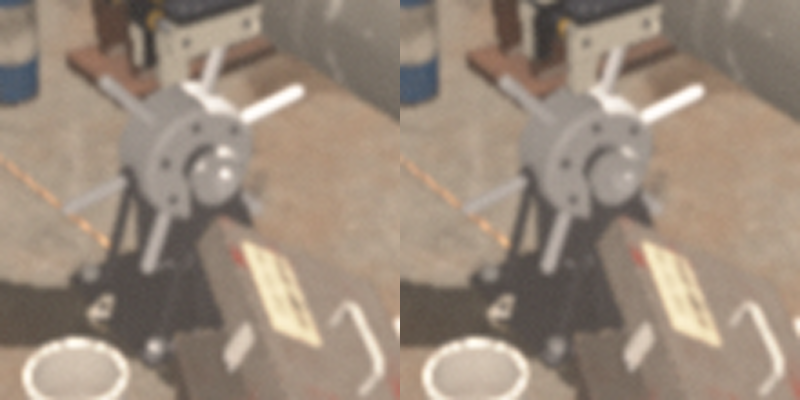

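```bash
python3 - <<'E'
from fit import *
import cv2
S=lambda u,v:np.array([u/3.636+205,v/3.636+165])
c=np.array([.459,.180,.160])
pts=[(0,S(106,82)),(1,None),(2,S(301,89)),(-1,S(68,208)),(-2,S(150,270))]
f=lambda p:np.concatenate([proj("scene",rp(c,-.061,p[0]+k*np.pi/3))-uv for k,uv in pts if uv is not None])
r=least_squares(f,[-.7]); print(np.degrees(r.x),r.fun.reshape(-1,2).round(1))
U=lambda n,p:((p-np.array([205,165]))*3.636).round() if n=="scene" else ((p-np.array([240,160]))*3.636).round()
for nm,th0 in(("init",-13),("now",np.degrees(r.x[0]))):
  for k in range(-2,4):
    th=np.radians(th0+60*k); print(nm,round(np.degrees(th)),*[(n,U(n,proj(n,rp(c,-.061,th,.0595))),U(n,proj(n,rp(c,-.061,th)))) for n in C])
print("fingers",U("scene",proj("scene",np.array([.4346,.18,.2465]))))
cams_im=cams.grab_frame("top"); cv2.imwrite("pics/t1.png",np.hstack([cv2.resize(cv2.imread("pics/top0.png")[160:270,240:350],(400,400),interpolation=2),cv2.resize(cams_im[160:270,240:350],(400,400),interpolation=2)]))
E
```

```text
[-39.39998989] [[-0.7 -0.9]
 [ 0.4 -0.4]
 [-1.1  0.9]
 [-0.6  0.3]]
init -133 ('scene', array([146., 201.]), array([100., 260.])) ('top', array([180., 248.]), array([173., 317.]))
init -73 ('scene', array([130., 151.]), array([ 64., 154.])) ('top', array([184., 256.]), array([181., 341.]))
init -13 ('scene', array([172.,  96.]), array([156.,  35.])) ('top', array([191., 187.]), array([196., 194.]))
init 47 ('scene', array([228.,  94.]), array([274.,  35.])) ('top', array([193., 113.]), array([201.,  33.]))
init 107 ('scene', array([241., 145.]), array([298., 142.])) ('top', array([188., 111.]), array([191.,  37.]))
init 167 ('scene', array([201., 197.]), array([215., 249.])) ('top', array([182., 177.]), array([178., 172.]))
now -159 ('scene', array([168., 207.]), array([148., 271.])) ('top', array([180., 221.]), array([173., 261.]))
now -99 ('scene', array([129., 178.]), array([ 64., 211.])) ('top', array([181., 263.]), array([176., 352.]))
now -39 ('scene', array([148., 116.]), array([103.,  79.])) ('top', array([188., 224.]), array([190., 274.]))
now 21 ('scene', array([206.,  87.]), array([228.,  17.])) ('top', array([193., 140.]), array([201.,  90.]))
now 81 ('scene', array([243., 119.]), array([302.,  88.])) ('top', array([191., 101.]), array([196.,  13.]))
now 141 ('scene', array([223., 178.]), array([261., 209.])) ('top', array([185., 143.]), array([183., 104.]))
fingers [161.  71.]
```

View pics/t1.png

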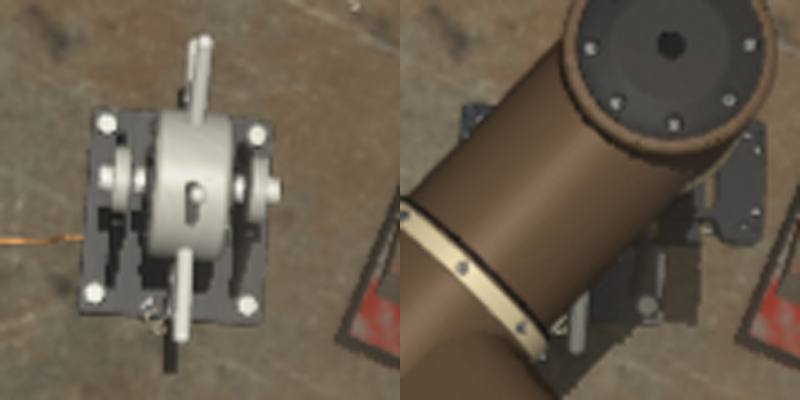

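The initial top view (left) shows the spokes near (197,192), (205,38) and (181,340); on the right the arm hides the rotor. It crept by either −26° or +34°, so the heavy side is now near −120° or +120° from up. I'll take the +21° spoke and feel for it.

```bash
python3 go.py 21 .108; python3 - <<'E'
from fit import *
c=np.array([.459,.180,.160])
for t in(21,1,-19,-39): print(t,((rp(c,-.061,np.radians(t),.108)-rp(c,-.061,np.radians(21),.108))).round(4))
E
```

```text
to [0.4976 0.1776 0.2418] shift [ 0.79 -0.01  0.06] turn [-0.    0.    0.01] at [0.4346 0.1804 0.2466] [-3.142  0.    -0.058] 4.75
21 [0. 0. 0.]
1 [-0.0368  0.0022  0.0072]
-19 [-0.0737  0.0045  0.0013]
-39 [-0.1065  0.0065 -0.0169]
```

```bash

python3 -m handwheel '[[[0.5,0,0,0,0,0,0],[0.79,-0.01,0.06,0,0,0,0],[0.79,-0.01,0.06,0,0,0,0]]]' 20 >/dev/null
python3 -m handwheel '[[[0,0,0,0,0,0,255],[0,0,0,0,0,0,255],[0,0,0,0,0,0,255],[0,0,0,0,0,0,255],[0,0,0,0,0,0,255]]]' >/dev/null
python3 -m handwheel '[[[0,0,0,0,0,0,255],[0,0,0,0,0,0,255],[0,0,0,0,0,0,255],[0,0,0,0,0,0,255],[0,0,0,0,0,0,255]]]'
python3 feel.py 8
```

```text
t: 6.38
eef_pos: [0.4979, 0.1781, 0.2417]
ee_rot: [-3.141, -0.0, -0.058]
force: [0.6, 3.9, -1.6]
width: 0.0115
gripper_force: 20.0
t 6.775 F [ 0.41  4.64 -2.53] sd [0.58 0.86 0.47] M [ 1.767 -0.218 -0.038] sd [0.238 0.042 0.017] p [0.4979 0.178  0.2417] w 0.0113 g 20.0
```

```bash

python3 -m handwheel '[[[-0.12,-0.02,-0.04,0,0,0,255],[-0.23,-0.02,-0.06,0,0,0,255],[-0.23,-0.02,-0.06,0,0,0,255]]]'
python3 feel.py 6
python3 -m handwheel '[[[-0.12,0,-0.02,0,0,0,255],[-0.23,0,-0.03,0,0,0,255],[-0.23,0,-0.03,0,0,0,255]]]'
python3 feel.py 6
```

```text
t: 7.15
eef_pos: [0.4796, 0.1795, 0.2469]
ee_rot: [3.141, -0.001, -0.058]
force: [2.8, -1.7, -0.2]
width: 0.0115
gripper_force: 20.0
t 7.45 F [ 2.93 -2.87  1.16] sd [0.91 0.99 1.17] M [-1.072 -1.164 -0.018] sd [0.349 0.052 0.025] p [0.4798 0.1796 0.2468] w 0.0116 g 20.0
t: 7.82
eef_pos: [0.461, 0.1809, 0.2491]
ee_rot: [3.141, -0.0, -0.058]
force: [2.5, -2.6, 0.5]
width: 0.0114
gripper_force: 20.0
t 8.125 F [ 2.46 -3.98  1.67] sd [0.37 0.54 0.55] M [-1.512 -1.136 -0.007] sd [0.18  0.048 0.025] p [0.4611 0.1809 0.249 ] w 0.0112 g 20.0
```

```bash

for i in 1 2 3; do python3 -m handwheel '[[[0,0,0,0,0,0,170],[0,0,0,0,0,0,170],[0,0,0,0,0,0,170],[0,0,0,0,0,0,170],[0,0,0,0,0,0,170]]]' >/dev/null; done
python3 feel.py 6 pics/r1.png
python3 -m handwheel '[[[0,0,0,0,0,0,255],[0,0,0,0,0,0,255],[0,0,0,0,0,0,255],[0,0,0,0,0,0,255],[0,0,0,0,0,0,255]]]'
python3 feel.py 4
```

```text
t 10.3 F [-0.19 -0.16 -0.28] sd [0.35 0.58 0.26] M [-0.05   0.002  0.013] sd [0.042 0.023 0.017] p [0.4611 0.1813 0.249 ] w 0.0292 g 0.0
t: 10.98
eef_pos: [0.4611, 0.1813, 0.249]
ee_rot: [3.142, 0.0, -0.058]
force: [-0.2, 0.6, 0.2]
width: 0.0007
gripper_force: 0.0
t 11.175 F [-0.49  0.25 -0.34] sd [0.16 0.6  0.57] M [-0.032 -0.01   0.02 ] sd [0.008 0.013 0.036] p [0.4611 0.1813 0.249 ] w 0.0003 g 0.0
```

View pics/r1.png

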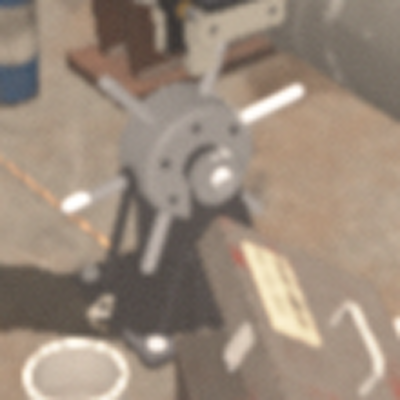

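The rotor crept back: its tips, at (106,83), (301,90) and (150,268), are the same as before. So the heavy side is at about +120° (far side). I'll grasp the −39° spoke and turn it the other way, to +21°.

```bash
python3 -m handwheel '[[[0,0,0,0,0,0,120],[0,0,0,0,0,0,120],[0,0,0,0,0,0,120]]]' 30 | tail -2; python3 go.py -39.4 .108;  python3 - <<'E'
from fit import *
c=np.array([.459,.180,.160])
for t in(-39.4,-24.4,-9.4,5.6,20.6): print(t,((rp(c,-.061,np.radians(t),.108)-rp(c,-.061,np.radians(-39.4),.108))/.08).round(3))
E
```

```text
width: 0.0249
gripper_force: 0.0
to [0.3906 0.1842 0.2245] shift [-0.88  0.01  0.31] turn [0.   0.   0.01] at [0.4611 0.1813 0.2489] [ 3.142  0.    -0.058] 11.55
-39.4 [0. 0. 0.]
-24.4 [ 0.299 -0.018  0.186]
-9.4 [ 0.635 -0.039  0.289]
5.6 [ 0.987 -0.06   0.3  ]
20.6 [ 1.329 -0.081  0.22 ]
```

```bash

python3 -m handwheel '[[[-0.5,0,0.1,0,0,0,120],[-0.88,0.01,0.31,0,0,0,120],[-0.88,0.01,0.31,0,0,0,120]]]' 
python3 -m handwheel '[[[0,0,0,0,0,0,255],[0,0,0,0,0,0,255],[0,0,0,0,0,0,255],[0,0,0,0,0,0,255],[0,0,0,0,0,0,255]]]' 
python3 -m handwheel '[[[0,0,0,0,0,0,255],[0,0,0,0,0,0,255]]]' | tail -2
python3 feel.py 4; python3 go.py -39.4 .108
```

```text
t: 11.92
eef_pos: [0.3889, 0.1839, 0.2235]
ee_rot: [3.141, 0.001, -0.056]
force: [0.1, 0.8, 0.6]
width: 0.0458
gripper_force: 0.0
t: 12.55
eef_pos: [0.3917, 0.1861, 0.2245]
ee_rot: [-3.139, -0.001, -0.058]
force: [2.2, 5.4, -1.0]
width: 0.0111
gripper_force: 30.0
width: 0.0108
gripper_force: 30.0
t 13.0 F [ 1.4   5.39 -1.25] sd [0.59 0.3  0.2 ] M [ 1.736 -0.598 -0.157] sd [0.007 0.018 0.039] p [0.3917 0.1861 0.2245] w 0.0108 g 30.0
to [0.3906 0.1842 0.2245] shift [-0.01  0.03  0.  ] turn [-0.01 -0.    0.01] at [0.3917 0.1861 0.2245] [-3.139e+00 -2.000e-03 -5.800e-02] 13.0
```

```bash

python3 -m handwheel '[[[0.15,-0.03,-0.1,0,0,0,255],[0.30,-0.03,-0.19,0,0,0,255],[0.30,-0.03,-0.19,0,0,0,255]]]' | sed -n 2p
python3 feel.py 4
python3 -m handwheel '[[[0.17,0,-0.06,0,0,0,255],[0.34,0,-0.10,0,0,0,255],[0.34,0,-0.10,0,0,0,255]]]' | sed -n 2p
python3 feel.py 4
python3 -m handwheel '[[[0.17,0,-0.01,0,0,0,255],[0.35,0,-0.01,0,0,0,255],[0.35,0,-0.01,0,0,0,255]]]'| sed -n 2p
python3 feel.py 4
python3 -m handwheel '[[[0.17,0,0.03,0,0,0,255],[0.34,0,0.08,0,0,0,255],[0.34,0,0.08,0,0,0,255]]]'| sed -n 2p
python3 feel.py 4; python3 go.py 20.6 .108
```

```text
eef_pos: [0.4157, 0.1844, 0.239]
t 13.575 F [ 4.09 -5.16 -6.71] sd [0.41 0.16 0.74] M [-1.965 -1.029 -0.045] sd [0.023 0.087 0.029] p [0.4156 0.1844 0.239 ] w 0.0113 g 30.0
eef_pos: [0.4427, 0.1824, 0.247]
t 14.15 F [ 1.16 -6.65 -5.07] sd [0.6  0.39 0.66] M [-2.455 -0.243  0.01 ] sd [0.038 0.051 0.013] p [0.4425 0.1824 0.247 ] w 0.0111 g 30.0
eef_pos: [0.4707, 0.1804, 0.2481]
t 14.725 F [-0.04 -8.53 -2.31] sd [0.76 0.62 0.65] M [-2.959  0.294  0.033] sd [0.018 0.048 0.032] p [0.4704 0.1804 0.2481] w 0.0114 g 30.0
eef_pos: [0.4985, 0.1783, 0.2424]
t 15.3 F [  0.11 -10.92   1.38] sd [0.59 0.37 0.52] M [-3.826e+00  8.400e-02  3.000e-03] sd [0.013 0.005 0.041] p [0.4981 0.1784 0.2425] w 0.0111 g 30.0
to [0.4969 0.1777 0.2421] shift [-0.01  0.01  0.01] turn [ 0.01 -0.    0.  ] at [0.4981 0.1784 0.2425] [ 3.138e+00 -1.000e-03 -5.900e-02] 15.3
```

```bash

python3 -m handwheel '[[[0.16,0.03,0.06,0,0,0,255],[0.32,0.03,0.15,0,0,0,255],[0.43,0.03,0.22,0,0,0,255],[0.43,0.03,0.22,0,0,0,255]]]'
python3 feel.py 4; python3 -m handwheel '[[[0,0,0,0,0,0,120],[0,0,0,0,0,0,120],[0,0,0,0,0,0,120],[0,0,0,0,0,0,120]]]' | tail -2; python3 feel.py 3 pics/r2.png; python3 go.py -19.4 .108; python3 go.py 0 .108; python3 go.py 40.6 .108
```

```text
t: 15.8
eef_pos: [0.5331, 0.1756, 0.2246]
ee_rot: [3.141, -0.001, -0.058]
force: [1.1, -4.4, 1.9]
width: 0.0108
gripper_force: 30.0
t 16.0 F [ 0.76 -5.1   1.13] sd [0.68 0.35 0.25] M [-1.822 -0.033  0.007] sd [0.018 0.024 0.016] p [0.5327 0.1757 0.2249] w 0.0109 g 30.0
width: 0.0439
gripper_force: 0.0
t 16.65 F [-0.37  0.32 -0.11] sd [0.06 0.11 0.58] M [-0.012  0.009  0.034] sd [0.023 0.007 0.02 ] p [0.5313 0.1766 0.2242] w 0.0462 g 0.0
to [0.4232 0.1822 0.2429] shift [-1.35  0.01 -0.23] turn [-0.   -0.    0.01] at [0.5313 0.1765 0.2242] [-3.142 -0.    -0.058] 16.7
to [0.459 0.18  0.249] shift [-0.91  0.01 -0.31] turn [-0.   -0.    0.01] at [0.5313 0.1765 0.2242] [-3.142 -0.    -0.058] 16.7
to [0.5292 0.1757 0.223 ] shift [-0.03  0.01  0.01] turn [-0.   -0.    0.01] at [0.5313 0.1765 0.2242] [-3.142 -0.    -0.058] 16.7
```

View pics/r2.png

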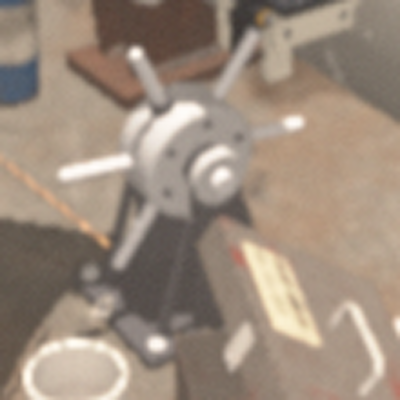

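Lit from the lamp side, the rotor has stayed put with its spoke at about −20° (tip at (135,52)) and another at +41°, so it holds here. Next I'll turn it a further 60° and let go, to find the creep limit on the other side.

```bash

python3 -m handwheel '[[[-0.6,0,-0.25,0,0,0,120],[-0.9,0.01,-0.25,0,0,0,120],[-0.9,0.01,-0.25,0,0,0,120]]]' >/dev/null
python3 -m handwheel '[[[-0.45,0,0.02,0,0,0,120],[-0.45,0,0.02,0,0,0,120],[-0.45,0,0.02,0,0,0,255],[-0.45,0,0.02,0,0,0,255],[-0.45,0,0.02,0,0,0,255]]]' 30 >/dev/null
python3 -m handwheel '[[[0,0,0,0,0,0,255],[0,0,0,0,0,0,255],[0,0,0,0,0,0,255],[0,0,0,0,0,0,255]]]'
python3 go.py -19.4 .108
python3 feel.py 4
```

```text
t: 18.2
eef_pos: [0.4241, 0.1837, 0.2424]
ee_rot: [-3.138, -0.001, -0.058]
force: [0.5, 6.7, -3.7]
width: 0.0109
gripper_force: 30.0
to [0.4232 0.1822 0.2429] shift [-0.01  0.02 -0.01] turn [-0.01 -0.    0.01] at [0.4241 0.1837 0.2424] [-3.138e+00 -1.000e-03 -5.800e-02] 18.2
t 18.4 F [ 0.99  7.19 -2.69] sd [0.82 0.32 0.14] M [ 2.438 -0.314 -0.076] sd [0.025 0.014 0.013] p [0.4241 0.1837 0.2425] w 0.0109 g 30.0
```

```bash

python3 -m handwheel '[[[0.15,-0.02,-0.05,0,0,0,255],[0.30,-0.02,-0.07,0,0,0,255],[0.46,-0.02,-0.08,0,0,0,255],[0.46,-0.02,-0.08,0,0,0,255]]]' >/dev/null
python3 feel.py 3
python3 -m handwheel '[[[0.15,0,0.02,0,0,0,255],[0.30,0,0.05,0,0,0,255],[0.46,0,0.09,0,0,0,255],[0.46,0,0.09,0,0,0,255]]]' >/dev/null
python3 feel.py 3
python3 -m handwheel '[[[0.15,0,0.07,0,0,0,255],[0.28,0,0.15,0,0,0,255],[0.40,0,0.24,0,0,0,255],[0.40,0,0.24,0,0,0,255]]]' >/dev/null
python3 feel.py 3; python3 go.py 40.6 .108
```

```text
t 19.05 F [-2.49 -0.66  4.04] sd [0.44 0.45 0.18] M [-0.134  1.265 -0.048] sd [0.049 0.04  0.018] p [0.4603 0.1811 0.2492] w 0.011 g 30.0
t 19.7 F [ 0.35 -0.03 -0.43] sd [0.29 0.33 0.13] M [-0.005 -0.023 -0.007] sd [0.017 0.044 0.01 ] p [0.4969 0.1791 0.2414] w 0.0002 g 0.0
t 20.35 F [ 0.24 -0.48  0.1 ] sd [0.15 0.51 0.12] M [-0.04  -0.01  -0.033] sd [0.019 0.011 0.037] p [0.529  0.1773 0.2225] w 0.0002 g 0.0
to [0.5292 0.1757 0.223 ] shift [ 0.    0.02 -0.01] turn [0.   0.   0.01] at [0.529  0.1773 0.2225] [ 3.141  0.    -0.058] 20.35
```

```bash
cat > ang.py <<'E'
from fit import *
import cv2,sys
c0=np.array([.459,.180,.160])
def angle(img,up=False): # img: 110x110 crop at (205,165), grey float
    g=cv2.GaussianBlur(img.astype(np.float32),(0,0),.6); best=[]
    rs=np.arange(.072,.122,.004)
    for th in np.arange(-60,0,.5):
        s=[]
        for k in range(6):
            t=np.radians(th+60*k)
            if not -115<(th+60*k+180)%360-180<115: continue
            P=[np.array([proj("scene",rp(c0,-.061,t+w/r,r)) for r in rs])-[205,165] for w in(0,-.013,.013)]
            v=[cv2.remap(g,p[:,:1].astype(np.float32),p[:,1:].astype(np.float32),1).mean() for p in P]
            s.append(v[0]-max(v[1],v[2])*.5-min(v[1],v[2])*.5)
        best.append((np.mean(np.clip(s,-10,40)),th))
    return sorted(best)[-1]
if __name__=="__main__":
    for f in sys.argv[1:]:
        i=cv2.imread(f,0); i=cv2.resize(i[:, :400],(110,110),interpolation=cv2.INTER_AREA); print(f,angle(i))
    im=cv2.cvtColor(cams.grab_frame("scene"),cv2.COLOR_BGR2GRAY)[165:275,205:315]; print("now",angle(im))
E
python3 ang.py pics/c0.png pics/g1.png pics/r1.png pics/r2.png; python3 feel.py 1 pics/r3.png
```

```text
pics/c0.png (np.float32(40.0), np.float64(-14.0))
pics/g1.png (np.float32(28.664133), np.float64(-39.5))
pics/r1.png (np.float32(30.487015), np.float64(-38.5))
pics/r2.png (np.float32(37.67944), np.float64(-23.5))
now (np.float32(36.941166), np.float64(-60.0))
t 20.45 F [-0.48  0.06  0.94] sd [0. 0. 0.] M [0.024 0.037 0.023] sd [0. 0. 0.] p [0.5289 0.1774 0.2229] w 0.0004 g 0.0
```

View pics/r3.png

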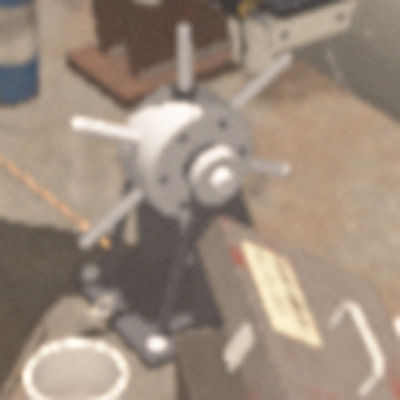

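The collared spoke now stands at about 0° (tip (183,28), dark collar at (185,90)), and the others are at ±60°. The pinch slipped off it. I'll push with closed fingers instead, which gives a positive, clean feel.

```bash

python3 -m handwheel '[[[0,0,-0.6,0,0,0,255],[0,0,-1,0,0,0,255],[-0.5,0,-1,0,0,0,255],[-1,0,-1,0,0,0,255],[-1,0,-1,0,0,0,255]]]' >/dev/null
python3 go.py .433 .1815 .25
```

```text
to [0.433  0.1815 0.25  ] shift [-0.18  0.02  0.67] turn [-0.   -0.    0.01] at [0.4473 0.182  0.3038] [-3.139e+00 -2.000e-03 -5.600e-02] 21.125
```

```bash

python3 -m handwheel '[[[-0.18,0,0,0,0,0,255],[-0.18,0.01,0.4,0,0,0,255],[-0.18,0.01,0.67,0,0,0,255],[-0.18,0.01,0.67,0,0,0,255]]]' >/dev/null
python3 feel.py 3; python3 ang.py
python3 -m handwheel '[[[0.15,0,-0.02,0,0,0,255],[0.3,0,-0.04,0,0,0,255],[0.44,0,-0.04,0,0,0,255]]]' |grep force
python3 feel.py 3; python3 ang.py
python3 -m handwheel '[[[0.1,0,0.03,0,0,0,255],[0.2,0,0.06,0,0,0,255],[0.3,0,0.1,0,0,0,255]]]' |grep force
python3 feel.py 3;python3 ang.py
python3 -m handwheel '[[[0.1,0,0.05,0,0,0,255],[0.18,0,0.11,0,0,0,255],[0.26,0,0.17,0,0,0,255]]]' |grep force
python3 feel.py 3; python3 ang.py; python3 ang.py
```

```text
t 21.775 F [0.21 0.17 0.45] sd [0.46 0.29 0.56] M [-0.005 -0.016  0.024] sd [0.009 0.039 0.008] p [0.4353 0.1824 0.25  ] w 0.0004 g 0.0
now (np.float32(21.875734), np.float64(-1.0))
force: [-7.6, 0.5, -3.9]
gripper_force: 3.3
t 22.35 F [-3.58  0.13 -1.13] sd [0.13 0.45 0.32] M [-0.132  1.411  0.018] sd [0.048 0.245 0.029] p [0.4698 0.1795 0.2515] w 0.0005 g 1.3
now (np.float32(31.095146), np.float64(-44.0))
force: [-8.4, -0.6, -0.3]
gripper_force: 3.5
t 22.925 F [-4.35 -0.45 -0.32] sd [0.3  0.06 0.91] M [-0.343  1.781  0.015] sd [0.032 0.211 0.039] p [0.4935 0.1782 0.2441] w 0.0005 g 1.6
now (np.float32(36.707497), np.float64(-29.5))
force: [-8.8, -0.7, 1.0]
gripper_force: 3.4
t 23.5 F [-4.   -0.99  1.28] sd [0.14 0.16 0.86] M [-0.43   1.587 -0.006] sd [0.023 0.217 0.025] p [0.5147 0.1773 0.2309] w 0.0005 g 1.4
now (np.float32(37.179966), np.float64(-15.0))
now (np.float32(37.25377), np.float64(-15.0))
```

```bash

python3 -m handwheel '[[[-0.3,0,-0.1,0,0,0,255],[-0.75,0,-0.3,0,0,0,255],[-0.95,0,-0.4,0,0,0,255],[-0.95,0,-1,0,0,0,255],[-0.95,0,-1,0,0,0,255]]]' >/dev/null
for i in 1 2 3 4 5 6 7; do python3 ang.py;  python3 -m handwheel '[[[0,0,0,0,0,0,120],[0,0,0,0,0,0,120],[0,0,0,0,0,0,120],[0,0,0,0,0,0,120]]]' |grep t:; done; python3 ang.py; python3 go.py 0 .108
```

```text
now (np.float32(33.22016), np.float64(-30.5))
t: 24.78
ee_rot: [3.141, 0.0, -0.058]
now (np.float32(30.149057), np.float64(-38.5))
t: 25.32
ee_rot: [-3.142, -0.0, -0.058]
now (np.float32(29.249426), np.float64(-41.5))
t: 25.88
ee_rot: [-3.142, 0.0, -0.058]
now (np.float32(29.239473), np.float64(-42.5))
t: 26.42
ee_rot: [3.142, 0.0, -0.058]
now (np.float32(29.291113), np.float64(-42.5))
t: 26.98
ee_rot: [3.142, 0.0, -0.058]
now (np.float32(29.363876), np.float64(-42.5))
t: 27.52
ee_rot: [3.142, 0.0, -0.058]
now (np.float32(29.25529), np.float64(-42.5))
t: 28.08
ee_rot: [3.142, 0.0, -0.058]
now (np.float32(29.323647), np.float64(-42.5))
to [0.459 0.18  0.249] shift [0.25 0.01 0.77] turn [-0.   -0.    0.01] at [0.4387 0.1818 0.3106] [-3.142 -0.    -0.058] 28.125
```

Crept back and settled with the collar at +17.5°. The other limit was the collar at −99.4°. The midpoint, −41°, puts the heavy side straight down. I'll pinch the collared spoke and turn it −58°.

```bash
python3 go.py 17.5 .106
python3 -m handwheel '[[[0.4,0,0,0,0,0,120],[0.65,0,0,0,0,0,120],[0.65,0.02,0.45,0,0,0,120],[0.65,0.02,0.82,0,0,0,120],[0.65,0.02,0.82,0,0,0,120]]]' 55 >/dev/null
python3 go.py 17.5 .106
python3 -m handwheel '[[[0,0,0,0,0,0,255],[0,0,0,0,0,0,255],[0,0,0,0,0,0,255],[0,0,0,0,0,0,255],[0,0,0,0,0,0,255]]]'
python3 feel.py 2; python3 ang.py; python3 - <<'E'
from fit import *
c=np.array([.459,.180,.160])
P=[rp(c,0,np.radians(t),.106) for t in(17.5,3,-12,-27,-41)]
print((np.diff(P,axis=0)/.08).round(3))
E
```

```text
to [0.4908 0.1781 0.2421] shift [0.65 0.01 0.86] turn [-0.   -0.    0.01] at [0.4387 0.1818 0.3106] [-3.142 -0.    -0.058] 28.125
to [0.4908 0.1781 0.2421] shift [ 0.01 -0.02  0.01] turn [0.01 0.01 0.  ] at [0.4896 0.1763 0.2428] [ 3.138  0.004 -0.059] 28.75
t: 29.38
eef_pos: [0.4908, 0.1786, 0.2456]
ee_rot: [-3.139, -0.001, -0.057]
force: [-1.9, 4.7, 1.6]
width: 0.0108
gripper_force: 55.0
t 29.475 F [-1.71  5.39  1.8 ] sd [0.44 0.12 0.44] M [ 1.864  0.595 -0.042] sd [0.049 0.075 0.031] p [0.4908 0.1785 0.2456] w 0.0108 g 55.0
now (np.float32(37.120827), np.float64(-41.5))
[[-0.329  0.     0.06 ]
 [-0.345  0.    -0.027]
 [-0.326  0.    -0.115]
 [-0.268  0.    -0.181]]
```

```bash

python3 -m handwheel '[[[-0.16,-0.015,-0.04,0,0,0,255],[-0.33,-0.015,-0.06,0,0,0,255],[-0.5,-0.015,-0.05,0,0,0,255],[-0.67,-0.015,-0.03,0,0,0,255],[-0.67,-0.015,-0.03,0,0,0,255]]]' |grep -v rot
python3 ang.py
python3 -m handwheel '[[[-0.16,0,0.05,0,0,0,255],[-0.33,0,0.12,0,0,0,255],[-0.46,0,0.2,0,0,0,255],[-0.59,0,0.3,0,0,0,255],[-0.59,0,0.3,0,0,0,255]]]'
python3 feel.py 3; python3 ang.py; python3 go.py -41 .106
```

```text
t: 30.15
eef_pos: [0.4382, 0.1825, 0.2492]
force: [0.5, 1.5, 8.0]
width: 0.0109
gripper_force: 55.0
now (np.float32(29.864267), np.float64(-9.5))
t: 30.82
eef_pos: [0.3902, 0.1862, 0.2273]
ee_rot: [-3.136, -0.003, -0.056]
force: [-19.3, 4.5, 32.1]
width: 0.0101
gripper_force: 55.1
t 30.975 F [-20.57   4.39  33.43] sd [0.49 0.48 0.23] M [1.772 6.757 0.049] sd [0.023 0.103 0.008] p [0.3902 0.1862 0.2273] w 0.0103 g 55.1
now (np.float32(24.314142), np.float64(-35.5))
to [0.3896 0.1842 0.221 ] shift [-0.01  0.03  0.08] turn [-0.01 -0.    0.01] at [0.3902 0.1862 0.2273] [-3.137e+00 -2.000e-03 -5.600e-02] 31.025
```

```bash

python3 -m handwheel '[[[0,0,0,0,0,0,150],[0,0,0,0,0,0,150],[0,0,0,0,0,0,150]]]' |tail -2
python3 ang.py; python3 go.py -36 .108; python3 go.py -41 .108
```

```text
width: 0.0333
gripper_force: 0.0
now (np.float32(26.348171), np.float64(-34.0))
to [0.3956 0.1839 0.2284] shift [ 0.07 -0.01 -0.07] turn [0.   0.   0.01] at [0.3897 0.1837 0.2228] [ 3.14e+00  1.00e-03 -5.80e-02] 31.45
to [0.3883 0.1843 0.2225] shift [-0.02 -0.01  0.  ] turn [0.   0.   0.01] at [0.3897 0.1837 0.2228] [ 3.14e+00  1.00e-03 -5.80e-02] 31.45
```

```bash

python3 -m handwheel '[[[0.09,-0.01,-0.09,0,0,0,150],[0.09,-0.01,-0.09,0,0,0,255],[0.09,-0.01,-0.09,0,0,0,255],[0.09,-0.01,-0.09,0,0,0,255],[0.09,-0.01,-0.09,0,0,0,255]]]' 40 |tail -2
python3 feel.py 2
python3 -m handwheel '[[[-0.08,-0.015,0.05,0,0,0,255],[-0.15,-0.015,0.11,0,0,0,255],[-0.15,-0.015,0.11,0,0,0,255],[-0.15,-0.015,0.11,0,0,0,255]]]'
python3 feel.py 4; python3 ang.py;python3 go.py -41 .108
```

```text
width: 0.0112
gripper_force: 40.0
t 32.175 F [ 0.49  4.81 -2.5 ] sd [0.5  0.23 0.34] M [ 1.611 -0.137 -0.136] sd [0.038 0.025 0.013] p [0.3973 0.1857 0.2305] w 0.011 g 40.0
t: 32.67
eef_pos: [0.386, 0.1867, 0.2223]
ee_rot: [-3.141, -0.002, -0.057]
force: [4.7, -0.2, 0.7]
width: 0.0109
gripper_force: 40.0
t 32.875 F [ 5.09 -1.35  2.02] sd [0.81 0.19 0.49] M [-0.473 -2.18  -0.076] sd [0.022 0.04  0.025] p [0.386  0.1866 0.2223] w 0.0107 g 40.0
now (np.float32(25.002468), np.float64(-40.5))
to [0.3883 0.1843 0.2225] shift [ 0.03  0.03 -0.  ] turn [-0.   -0.    0.01] at [0.386  0.1866 0.2223] [-3.141e+00 -1.000e-03 -5.800e-02] 32.925
```

```bash

python3 -m handwheel '[[[0,0,0,0,0,0,255],[0,0,0,0,0,0,255],[0,0,0,0,0,0,255],[0,0,0,0,0,0,255]]]' | tail -3; python3 ang.py
python3 -c "
from station import arm; print(arm.job_done())"
```

```text
force: [4.7, -0.3, 2.0]
width: 0.0109
gripper_force: 40.0
now (np.float32(25.100765), np.float64(-40.5))
the job is handed in; nothing more can be done
None
```

I handed the job in with the sealed weight estimated within a few degrees of straight down: the collar reads −40.5° against a −41° target, the midpoint of the two creep limits. The gripper is pinching the collared spoke at 40 N, the rotor is still, and I never went near the can or slug; the judge's verdict was not shown.

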